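# Rock the burnt-out red relay out of its base

## Robot

A 7-joint arm with a two-finger parallel gripper is mounted at the origin on a cart in front of the work surface, level with it; the furniture and walls round the work are solid. World frame = base frame: x ahead of the robot, y to its left, z up, the work surface at z = 0. Lengths are in m, angles in rad, forces in N, time in s.
With the tool pointing down it reaches from about 0.425 to 0.925 m from the base axis. Payload 6.8 kg.
Tool frame: the origin (TCP) lies on the centre line of the jaws, within the pads' length; the fingertips stand 19 mm ahead of it and the grasp point (between the pads) is the TCP; z points along the fingers, y is the line along which they close (so a half turn about z gives the same grasp; the last joint's range is limited). The gripper opens to 85 mm and grips with 20 to 120 N. Pads are 22 mm wide; open, the fingers measure 114 mm over their backs; the gripper's body (76 mm by 85 mm) begins 54 mm behind the grasp point. The pads swing forward as they close: fully open they stand 13 mm farther back than shut.
Start: joints at [1.228, 0.477, 0.022, 1.555, -0.011, 1.109, -0.083], TCP at [0.157, -0.656, 0.25] pointing down, gripper open.
Joint ranges: [-2.96, 2.96], [-0.34, 2.1], [-1.41, 1.46], [0.24, 2.44], [-1.37, 4.51], [0.17, 1.92], [-2.96, 2.96]. Speed limits (rad/s): [2.39, 2.39, 3.14, 3.14, 3.14, 3.14, 3.14].

## Interface

Orientations are given as a rotation vector (axis times angle).
In Python, from bench import r gives the robot as it stands. The module is installed in compiled form; this text tells all that it offers.
- The arm moves only by the tool arm_command, never from a script. Its argument "rows" is a list of rows, each an object of numbers: "fingers": the opening, from -1 (shut) to 1 (fully open); "x", "y", "z": the shift along the tool's x, y, z in m; "ax", "ay", "az": the turn, a rotation vector about the tool's x, y, z in degrees. In form: [{"fingers": .., "x": .., "y": .., "z": .., "ax": .., "ay": .., "az": ..}, ...]. A call has 1 to 10 rows; each row shifts and turns the commanded pose from where the row before left it, along the tool's axes as they then stand; what a row does not reach is not made up. A row lasts 1/12 s, in which the tool goes at most 41.7 mm and 7.16 degrees, less where a joint would pass 70% of its speed; a pose out of reach is approached as far as the arm can. A call is refused whole if a number of a shift passes 0.0417 or a number of a turn 7.16, either way. A call with a gripper value outside its range is refused whole. The fingers move at their own pace and stop on an object; "grip_force" is the grip in N (left out, the last holds). Time passes only in rows, so rows that do not move let the fingers close. It gives the time, the measured TCP pose, the force, the opening and the grip force at its end, in the units of the state.
- r.get_obs(): the state, without advancing time (a new reading comes with each control period).
- r.grab_frame(name): name is "scene" or "top" or "wrist"; returns a dict with "frame" (400x640x3 uint8, red, green, blue), "depth" (400x640 float32, m along the optical axis (not along the pixel's ray), 0 where there is no reading), "K" (3x3 intrinsics, pixels), "distortion" ([k1, k2, p1, p2, k3] as OpenCV has them; the pictures are not rectified), "world_from_camera" (4x4, takes a point from camera to world coordinates). Camera axes: x right, y down, z forward; pixel columns grow to the right and rows downward; lengths in m; the calibration is good to about 2 mm. A picture is of the moment at which its call begins.
- r.hand_in(): hands the job in; it is judged then, once.
The state is a dict: "clock": time; "joints": joint angles; "qvel": joint speeds; "tau": joint torques, N m; "tcp_pos": TCP position; "orientation": TCP orientation; "contact_force": force on the tool from outside, world axes, zero at the start; "moment": the same for the moment, N m; "grip_width": finger opening in m; "gripper_force": force on a finger pad.
Only numpy, scipy, OpenCV 4.12 (cv2) and the standard library are available. Lean on these libraries where they do the work, as an engineer would, in place of code of your own. Each camera call takes 0.05 s, during which the arm holds its last target. There are 200 camera calls.

## Task

The red-capped plug-in relay of the incubator control is burnt out. It sits tight: work it loose by rocking it gently about ten degrees, first with its top to the left and then to the right (as seen from the robot) while it is still in its base, until it comes up off its pins. Then set it down gently, standing upright, inside the grey tray; leave the blue relay seated in its base.

Things in the scene. Friction and masses are not known exactly. Their poses are not given: they have to be found in the camera images.
- relay_red: white upright relay with red cap, 36 (x) x 34 (y) x 60 mm high, 96-156 g; origin: centre of its TOP face, z up; grasp across y, above the lowest 12 mm. A stiff clip on the base's +y and -y side holds its foot. Rocked to a side it pivots on that side's bottom edge (17 mm off middle); the other side rises and pushes its clip open (about 9 N), fully at 10 degrees, and the clip stays open.
- base_red: black base (80 x 66 mm on a 92 x 82 mm plate, red strip in front) holding the red relay; fixed. Origin: centre of its underside, on the bench; z up; y is the rocking direction, +y to the robot's left within 15 degrees. The relay stands centred, axes parallel, on a seat 20 mm up (its top 80 mm up). Above the seat: rim 5 mm, pins 7 mm, clips 11 mm high, all within 30 mm of the middle.
- tray: open grey tray, 130 (x) x 150 (y) mm, rim 30 mm above the bench, walls 4 mm, inner floor 12 mm above the bench (inside 122 x 142 mm; a 12 mm wide lip on the x sides makes it 146 mm over all in x); fixed. Origin: centre of its underside, on the bench; z up
- relay_blue: the same relay with a blue cap, seated in a second, equal base; it must stay there. Origin at the centre of its top face

How it is judged:
By the outcome, as a careful person would: the job done as asked, in the order asked, and still so for the second after the job is handed in, with the robot touching nothing.
It also fails if it takes over 48 s, if anything falls off the work surface, if the arm or the gripper's body presses on something with over 40 N, if the wrist force passes 120 N, or if a joint passes its speed limit or range.

## Working session

There is one attempt and no reset: what is moved stays moved. The work goes in short steps, Python scripts to look and compute and a tool call to move; the robot and the scene stay as the last step left them, time stands still between calls to the robot, and variables do not carry over. Pictures are saved under pics/ and viewed, at most 10 in all, crops included, and the job is handed in when it is done.

Besides the shell and the picture viewer there is one more tool, called after "Emit:" as a command line: name --argument value ..., lists and objects as JSON in quotes. arm_command: Moves the arm, as the interface text tells. Its arguments: {"type":"object","properties":{"rows":{"type":"array"},"grip_force":{"type":"number"}},"required":["rows"]}

```bash
mkdir -p pics
cat > h.py <<'E'
import numpy as np, cv2
from bench import r
def grab(n):
    g=r.grab_frame(n); return g
def pts(g):
    h,w=g["depth"].shape
    u,v=np.meshgrid(np.arange(w),np.arange(h))
    p=cv2.undistortPoints(np.stack([u,v],-1).reshape(-1,1,2).astype(np.float32),g["K"],np.array(g["distortion"])).reshape(h,w,2)
    d=g["depth"][...,None]
    c=np.concatenate([p*d,d],-1); T=g["world_from_camera"]
    return c@T[:3,:3].T+T[:3,3]
def rays(g,uv):
    p=cv2.undistortPoints(np.array(uv,np.float32).reshape(-1,1,2),g["K"],np.array(g["distortion"])).reshape(-1,2)
    T=g["world_from_camera"]; return T[:3,3],np.c_[p,np.ones(len(p))]@T[:3,:3].T
def onplane(g,uv,z):
    o,d=rays(g,uv); return o+d*((z-o[2])/d[:,2])[:,None]
E
python3 - <<'E'
from h import *
o=r.get_obs(); print({k:np.round(v,3).tolist() for k,v in o.items()})
ims=[]
for n in("top","scene"):
    g=grab(n); np.savez(n+".npz",**g); cv2.imwrite(f"pics/{n}.png",g["frame"][...,::-1])
    P=pts(g); f=g["frame"].astype(int); hsv=cv2.cvtColor(g["frame"],cv2.COLOR_RGB2HSV)
    print(n,np.round(g["world_from_camera"][:3,3],3))
    for c,m in(("red",((hsv[...,0]<8)|(hsv[...,0]>172))&(hsv[...,1]>130)&(hsv[...,2]>70)),("blue",(abs(hsv[...,0].astype(int)-112)<14)&(hsv[...,1]>130)&(hsv[...,2]>60))):
        k,l,s,ce=cv2.connectedComponentsWithStats(m.astype(np.uint8))
        for i in range(1,k):
            if s[i,4]>40:
                q=P[(l==i)&(g["depth"]>0)]
                print(c,s[i],np.round(ce[i]),np.round(np.median(q,0),3),np.round(cv2.minAreaRect(np.argwhere(l==i)[:,::-1].astype(np.float32)),1) if 0 else cv2.minAreaRect(np.argwhere(l==i)[:,::-1].astype(np.float32)))
E
```

```text
{'clock': 0.0, 'joints': [1.228, 0.478, 0.022, 1.556, -0.011, 1.109, -0.083], 'qvel': [-0.001, 0.001, -0.001, -0.001, 0.001, -0.0, 0.0], 'tau': [0.0, -59.644, 1.608, -28.12, 0.013, 0.009, -0.0], 'tcp_pos': [0.157, -0.656, 0.249], 'orientation': [-3.118, -0.368, 0.001], 'contact_force': [0.181, -0.22, -0.326], 'moment': [-0.011, 0.021, -0.006], 'gripper_force': 0.0, 'grip_width': 0.085}
top [0.316 0.023 0.956]
red [487 110  29  28 608] [501. 123.] [ 0.752 -0.453  0.006] ((501.0, 123.5), (27.0, 28.0), 90.0)
red [306 127  30  27 472] [321. 141.] [0.678 0.041 0.006] ((320.5000305175781, 140.0), (26.385601043701172, 27.72724151611328), 63.43495178222656)
red [461 157  29  29 628] [475. 171.] [ 0.613 -0.373  0.005] ((474.70001220703125, 170.89999389648438), (29.09295082092285, 26.56313133239746), 18.43494987487793)
red [342 172  16  16 181] [349. 180.] [ 0.554 -0.034  0.081] ((349.35296630859375, 179.58824157714844), (13.581995010375977, 14.067066192626953), 14.03624439239502)
blue [  0  81  32  10 228] [17. 85.] [0.781 0.846 0.075] ((15.5, 85.5), (9.0, 31.0), 90.0)
blue [263 120   9   9  
[... 747 characters left out ...]
9), 43.02506637573242)
red [245 182  30  18 355] [261. 191.] [0.681 0.036 0.005] ((259.5, 190.5), (17.0, 29.0), 90.0)
blue [418  20  12  10  54] [423.  24.] [ 0.691 -1.016  0.098] ((423.70001220703125, 24.400005340576172), (5.813776969909668, 13.416407585144043), 63.43495178222656)
blue [350 133  15  12 115] [357. 138.] [ 0.542 -0.203  0.08 ] ((356.8000183105469, 138.40000915527344), (12.521980285644531, 9.838699340820312), 26.56505012512207)
blue [206 203   9   8  54] [210. 207.] [0.698 0.18  0.062] ((210.0, 206.5), (7.0, 8.0), 90.0)
blue [ 60 343  14   9  69] [ 66. 346.] [0.702 0.54  0.019] ((66.20001220703125, 345.9000244140625), (8.049844741821289, 12.074766159057617), 63.43495178222656)
```

View pics/top.png

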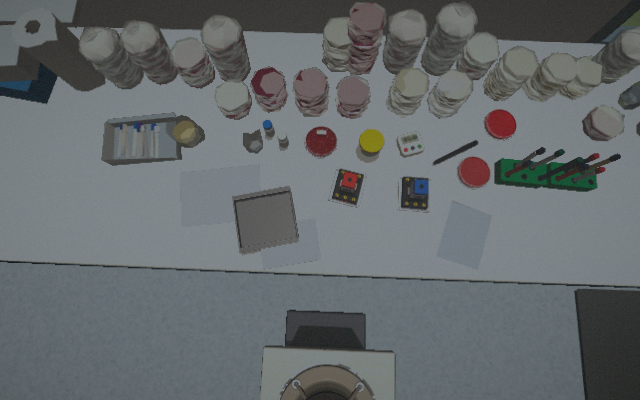

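View pics/scene.png

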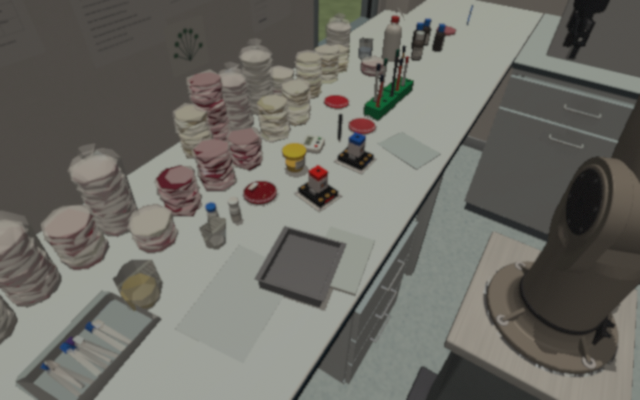

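The top view shows the red relay at about (349,180) in a slightly turned base, the blue relay at (421,187) and the grey tray at about (265,219). The scene view agrees: red relay at (318,173), tray at (303,265).

Run:
```python
from h import *
for n in("top","scene"):
    g=dict(np.load(n+".npz")); P=pts(g); hsv=cv2.cvtColor(g["frame"],cv2.COLOR_RGB2HSV)
    def near(c,rad): return np.hypot(P[...,0]-c[0],P[...,1]-c[1])<rad
    for nm,c in(("red",(0.55,-0.034)),("blue",(0.543,-0.205))):
        m=near(c,.085)&(hsv[...,2]<75)&(g["depth"]>0)
        k,l,s,ce=cv2.connectedComponentsWithStats(m.astype(np.uint8)); i=1+np.argmax(s[1:,4])
        q=P[l==i]; print(n,nm,"z pct",np.round(np.percentile(q[:,2],[5,25,50,75,95]),3))
        print("  base rect",cv2.minAreaRect(q[q[:,2]<.035][:,:2].astype(np.float32)))
        q=P[near(c,.06)&(P[...,2]>.075)]; print("  top",len(q),cv2.minAreaRect(q[:,:2].astype(np.float32)),np.median(q[:,2]))
    # tray
    m=(P[...,2]>.02)&(P[...,2]<.045)&near((0.46,.16),.14)
    k,l,s,ce=cv2.connectedComponentsWithStats(m.astype(np.uint8)); i=1+np.argmax(s[1:,4])
    print(n,"tray",s[i],cv2.minAreaRect(P[l==i][:,:2].astype(np.float32)))
g=dict(np.load("top.npz")); 
cv2.imwrite("pics/crop.png",cv2.resize(g["frame"][150:260,225:445,::-1],None,fx=3.6,fy=3.6,interpolation=cv2.INTER_CUBIC))
```

```text
top red z pct [0.017 0.02  0.022 0.025 0.059]
  base rect ((0.5547130107879639, -0.034502893686294556), (0.06597090512514114, 0.08054566383361816), 76.66961669921875)
  top 203 ((0.5546553134918213, -0.03541164845228195), (0.033660247921943665, 0.03614168241620064), 77.83370971679688) 0.08080996230962179
top blue z pct [0.012 0.02  0.022 0.028 0.067]
  base rect ((0.546057403087616, -0.20850995182991028), (0.06555631011724472, 0.08479107916355133), 88.01731872558594)
  top 220 ((0.5441817045211792, -0.20971016585826874), (0.034546129405498505, 0.03703168034553528), 89.28312683105469) 0.08092371222531652
top tray [232 186  67  67 805] ((0.45886608958244324, 0.17211806774139404), (0.14676418900489807, 0.15033410489559174), 13.053583145141602)
scene red z pct [0.01  0.018 0.02  0.024 0.044]
  base rect ((0.5524200797080994, -0.033869192004203796), (0.06581272184848785, 0.07899883389472961), 77.8206787109375)
  top 164 ((0.5564122200012207, -0.035122454166412354), (0.03454658016562462, 0.04017171263694763), 79.7259292602539) 0.07989421834824623
scene blue z pct [0.009 0.018 0.021 0.026 0.072]
  base rect ((0.5428181290626526, -0.2078460156917572), (0.06639362871646881, 0.07670611143112183), 86.8395767211914)
  top 124 ((0.5445080399513245, -0.20850816369056702), (0.03647247701883316, 0.036064259707927704), 0.06736975163221359) 0.07997094612812305
scene tray [ 254  226   92   77 1273] ((0.46019601821899414, 0.17110499739646912), (0.14665324985980988, 0.15270209312438965), 12.572142601013184)
```

View pics/crop.png

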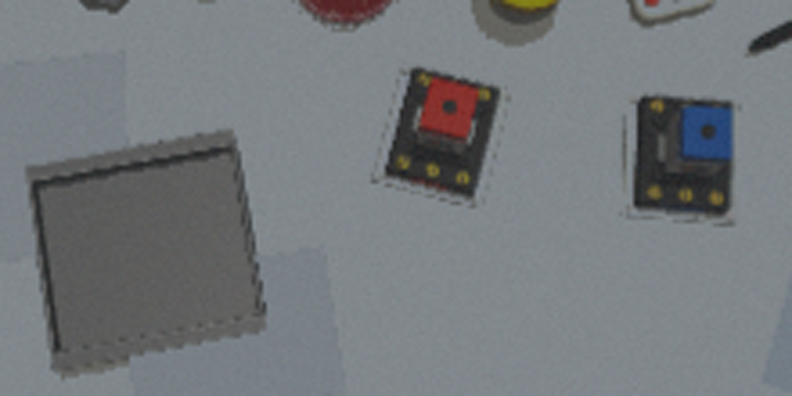

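The crop shows the base and relay turned about -13° and the tray about +13°. The relay centre is about (0.5545, -0.035) and the tray centre about (0.4595, 0.1715). Now moving above the relay.

Emit:
arm_command --rows '[{"fingers": 1, "x": 0.013, "y": -0.013}, {"fingers": 1, "x": 0.0265, "y": -0.0255}, {"fingers": 1, "x": 0.0265, "y": -0.0255}, {"fingers": 1, "x": 0.0265, "y": -0.0255}, {"fingers": 1, "x": 0.0265, "y": -0.0255}, {"fingers": 1, "x": 0.0265, "y": -0.0255}, {"fingers": 1, "x": 0.0265, "y": -0.0255}, {"fingers": 1, "x": 0.0265, "y": -0.0255}, {"fingers": 1, "x": 0.0265, "y": -0.0255}, {"fingers": 1, "x": 0.0265, "y": -0.0255}]' --grip_force 60

```text
validation failed for argument at $.ro...
```

Emit:
arm_command --rows '[{"fingers": 1, "x": 0.0265, "y": -0.0255}, {"fingers": 1, "x": 0.0265, "y": -0.0255}, {"fingers": 1, "x": 0.0265, "y": -0.0255}, {"fingers": 1, "x": 0.0265, "y": -0.0255}, {"fingers": 1, "x": 0.0265, "y": -0.0255}, {"fingers": 1, "x": 0.0265, "y": -0.0255}, {"fingers": 1, "x": 0.0265, "y": -0.0255}, {"fingers": 1, "x": 0.0265, "y": -0.0255}, {"fingers": 1, "x": 0.0265, "y": -0.0255}, {"fingers": 1, "x": 0.0133, "y": -0.0127}]'

```text
validation failed for argument at $.ro...
```

Emit:
arm_command --rows '[{"fingers": 1, "az": 5.3}, {"fingers": 1, "az": 5.3}, {"fingers": 1, "az": 5.3}, {"fingers": 1, "az": 5.3}, {"fingers": 1, "az": 5.3}, {"fingers": 1}, {"fingers": 1}, {"fingers": 1}]'

```text
validation failed for argument at $.ro...
```

Emit:
arm_command --rows '[{"fingers": 1, "x": 0.013, "y": -0.013, "z": 0, "ax": 0, "ay": 0, "az": 0}, {"fingers": 1, "x": 0.0265, "y": -0.0255, "z": 0, "ax": 0, "ay": 0, "az": 0}, {"fingers": 1, "x": 0.0265, "y": -0.0255, "z": 0, "ax": 0, "ay": 0, "az": 0}, {"fingers": 1, "x": 0.0265, "y": -0.0255, "z": 0, "ax": 0, "ay": 0, "az": 0}, {"fingers": 1, "x": 0.0265, "y": -0.0255, "z": 0, "ax": 0, "ay": 0, "az": 0}, {"fingers": 1, "x": 0.0265, "y": -0.0255, "z": 0, "ax": 0, "ay": 0, "az": 0}, {"fingers": 1, "x": 0.0265, "y": -0.0255, "z": 0, "ax": 0, "ay": 0, "az": 0}, {"fingers": 1, "x": 0.0265, "y": -0.0255, "z": 0, "ax": 0, "ay": 0, "az": 0}, {"fingers": 1, "x": 0.0265, "y": -0.0255, "z": 0, "ax": 0, "ay": 0, "az": 0}, {"fingers": 1, "x": 0.0265, "y": -0.0255, "z": 0, "ax": 0, "ay": 0, "az": 0}]' --grip_force 60

```text
clock: 0.93
tcp_pos: [0.3456, -0.3604, 0.2501]
orientation: [-3.12, -0.368, 0.001]
contact_force: [0.8, -0.4, -0.7]
grip_width: 0.0854
gripper_force: 0.0
```

Emit:
arm_command --rows '[{"fingers": 1, "x": 0.0265, "y": -0.0255, "z": 0, "ax": 0, "ay": 0, "az": 0}, {"fingers": 1, "x": 0.0265, "y": -0.0255, "z": 0, "ax": 0, "ay": 0, "az": 0}, {"fingers": 1, "x": 0.0265, "y": -0.0255, "z": 0, "ax": 0, "ay": 0, "az": 0}, {"fingers": 1, "x": 0.0265, "y": -0.0255, "z": 0, "ax": 0, "ay": 0, "az": 0}, {"fingers": 1, "x": 0.0265, "y": -0.0255, "z": 0, "ax": 0, "ay": 0, "az": 0}, {"fingers": 1, "x": 0.0265, "y": -0.0255, "z": 0, "ax": 0, "ay": 0, "az": 0}, {"fingers": 1, "x": 0.0265, "y": -0.0255, "z": 0, "ax": 0, "ay": 0, "az": 0}, {"fingers": 1, "x": 0.0265, "y": -0.0255, "z": 0, "ax": 0, "ay": 0, "az": 0}, {"fingers": 1, "x": 0.02, "y": -0.02, "z": 0, "ax": 0, "ay": 0, "az": 0}, {"fingers": 1, "x": 0.01, "y": -0.01, "z": 0, "ax": 0, "ay": 0, "az": 0}]'

```text
clock: 1.77
tcp_pos: [0.5277, -0.0737, 0.2502]
orientation: [-3.117, -0.376, -0.001]
contact_force: [-0.2, 0.1, 0.0]
grip_width: 0.0857
gripper_force: 0.0
```

Emit:
arm_command --rows '[{"fingers": 1, "x": 0, "y": 0, "z": 0, "ax": 0, "ay": 0, "az": 4}, {"fingers": 1, "x": 0, "y": 0, "z": 0, "ax": 0, "ay": 0, "az": 5}, {"fingers": 1, "x": 0, "y": 0, "z": 0, "ax": 0, "ay": 0, "az": 5}, {"fingers": 1, "x": 0, "y": 0, "z": 0, "ax": 0, "ay": 0, "az": 5}, {"fingers": 1, "x": 0, "y": 0, "z": 0, "ax": 0, "ay": 0, "az": 5}, {"fingers": 1, "x": 0, "y": 0, "z": 0, "ax": 0, "ay": 0, "az": 2.5}, {"fingers": 1, "x": 0, "y": 0, "z": 0, "ax": 0, "ay": 0, "az": 0}, {"fingers": 1, "x": 0, "y": 0, "z": 0, "ax": 0, "ay": 0, "az": 0}]'

```text
clock: 2.43
tcp_pos: [0.5259, -0.0782, 0.25]
orientation: [3.121, -0.354, -0.001]
contact_force: [0.0, 1.4, 0.5]
grip_width: 0.0854
gripper_force: 0.0
```

Run:
```python
from h import *
o=r.get_obs(); print({k:np.round(v,4).tolist() for k,v in o.items()})
g=grab("wrist"); cv2.imwrite("pics/w1.png",g["frame"][...,::-1]); P=pts(g)
print(np.round(g["world_from_camera"],3).tolist())
hsv=cv2.cvtColor(g["frame"],cv2.COLOR_RGB2HSV)
near=np.hypot(P[...,0]-.555,P[...,1]+.035)<.08
m=near&(P[...,2]>.07)&(P[...,2]<.095); q=P[m]
print(len(q),cv2.minAreaRect(q[:,:2].astype(np.float32)),np.median(q[:,2]))
red=((hsv[...,0]<8)|(hsv[...,0]>172))&(hsv[...,1]>120)&near&(P[...,2]>.07)
uv=np.argwhere(red)[:,::-1].astype(np.float32)
print(cv2.minAreaRect(onplane(g,uv,.08)[:,:2].astype(np.float32)),uv.mean(0))
b=near&(hsv[...,2]<75)&(P[...,2]<.035)&(P[...,2]>.01)
k,l,s,ce=cv2.connectedComponentsWithStats(b.astype(np.uint8)); i=1+np.argmax(s[1:,4])
print("base",cv2.minAreaRect(P[l==i][:,:2].astype(np.float32)))
```

```text
{'clock': 2.4333, 'joints': [0.2695, 0.2592, -0.283, 1.8817, 0.0845, 1.0127, -1.8464], 'qvel': [0.0051, 0.0009, -0.0045, -0.0022, 0.0014, -0.0001, 0.0068], 'tau': [-0.0923, -43.6993, -1.3817, -26.5632, 0.0054, 0.0024, -0.1605], 'tcp_pos': [0.5259, -0.0782, 0.25], 'orientation': [3.1215, -0.3544, -0.0009], 'contact_force': [0.0359, 1.3806, 0.519], 'moment': [0.0052, 0.0188, -0.0526], 'gripper_force': 0.0, 'grip_width': 0.0854}
[[-0.223, -0.93, -0.293, 0.601], [-0.975, 0.213, 0.067, -0.096], [0.0, 0.3, -0.954, 0.374], [0.0, 0.0, 0.0, 1.0]]
1559 ((0.5554745197296143, -0.03500618785619736), (0.03413832187652588, 0.036903686821460724), 77.3340835571289) 0.0803471459656041
((0.5742926001548767, -0.042527854442596436), (0.2692549526691437, 0.5434242486953735), 29.286909103393555) [268.4204  166.28514]
base ((0.5554419159889221, -0.035302016884088516), (0.06524412333965302, 0.07944072782993317), 77.314697265625)
```

View pics/w1.png

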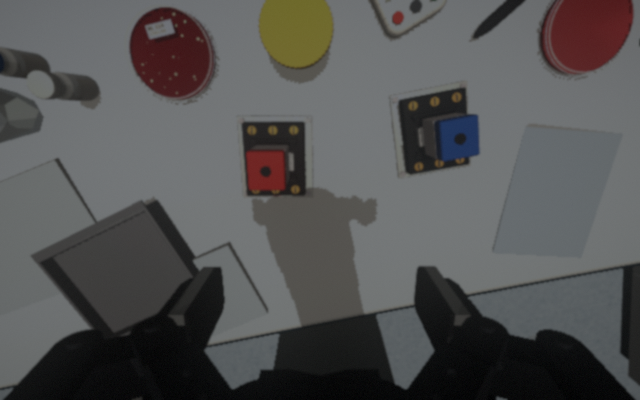

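The wrist view shows the red relay at (267,171), well clear, with its axes parallel to the tool. I'm centring over it, then descending.

Emit:
arm_command --rows '[{"fingers": 1, "x": 0.0048, "y": -0.0122, "z": 0, "ax": 0, "ay": 0, "az": 0}, {"fingers": 1, "x": 0.0048, "y": -0.0122, "z": 0, "ax": 0, "ay": 0, "az": 0}, {"fingers": 1, "x": 0.0048, "y": -0.0122, "z": 0, "ax": 0, "ay": 0, "az": 0}, {"fingers": 1, "x": 0.0048, "y": -0.0121, "z": 0.01, "ax": 0, "ay": 0, "az": 0}, {"fingers": 1, "x": 0, "y": 0, "z": 0.025, "ax": 0, "ay": 0, "az": 0}, {"fingers": 1, "x": 0, "y": 0, "z": 0.025, "ax": 0, "ay": 0, "az": 0}, {"fingers": 1, "x": 0, "y": 0, "z": 0.025, "ax": 0, "ay": 0, "az": 0}, {"fingers": 1, "x": 0, "y": 0, "z": 0.02, "ax": 0, "ay": 0, "az": 0}, {"fingers": 1, "x": 0, "y": 0, "z": 0.01, "ax": 0, "ay": 0, "az": 0}, {"fingers": 1, "x": 0, "y": 0, "z": 0.005, "ax": 0, "ay": 0, "az": 0}]'

```text
clock: 3.32
tcp_pos: [0.5556, -0.0338, 0.1287]
orientation: [-3.121, 0.354, 0.004]
contact_force: [0.7, 0.8, 0.5]
grip_width: 0.0854
gripper_force: 0.0
```

Emit:
arm_command --rows '[{"fingers": 1, "x": 0, "y": 0, "z": 0, "ax": 0, "ay": 0, "az": 0}, {"fingers": 1, "x": 0, "y": 0, "z": 0, "ax": 0, "ay": 0, "az": 0}]'

```text
clock: 3.48
tcp_pos: [0.5567, -0.0346, 0.1311]
orientation: [-3.121, 0.356, -0.002]
contact_force: [1.3, -0.3, 0.4]
grip_width: 0.0856
gripper_force: 0.0
```

Emit:
arm_command --rows '[{"fingers": 1, "x": -0.001, "y": 0, "z": 0.01, "ax": 0, "ay": 0, "az": 0}, {"fingers": 1, "x": 0, "y": 0, "z": 0.02, "ax": 0, "ay": 0, "az": 0}, {"fingers": 1, "x": 0, "y": 0, "z": 0.02, "ax": 0, "ay": 0, "az": 0}, {"fingers": 1, "x": 0, "y": 0, "z": 0.012, "ax": 0, "ay": 0, "az": 0}, {"fingers": 1, "x": 0, "y": 0, "z": 0.006, "ax": 0, "ay": 0, "az": 0}, {"fingers": 1, "x": 0, "y": 0, "z": 0.002, "ax": 0, "ay": 0, "az": 0}, {"fingers": 1, "x": 0, "y": 0, "z": 0, "ax": 0, "ay": 0, "az": 0}, {"fingers": 1, "x": 0, "y": 0, "z": 0, "ax": 0, "ay": 0, "az": 0}, {"fingers": 1, "x": 0, "y": 0, "z": 0, "ax": 0, "ay": 0, "az": 0}]'

```text
clock: 4.23
tcp_pos: [0.5556, -0.0349, 0.0612]
orientation: [-3.121, 0.357, -0.003]
contact_force: [0.2, -0.3, -0.5]
grip_width: 0.0852
gripper_force: 0.0
```

Emit:
arm_command --rows '[{"fingers": 0, "x": 0, "y": 0, "z": 0, "ax": 0, "ay": 0, "az": 0}, {"fingers": 0, "x": 0, "y": 0, "z": 0, "ax": 0, "ay": 0, "az": 0}, {"fingers": 0, "x": 0, "y": 0, "z": 0, "ax": 0, "ay": 0, "az": 0}, {"fingers": 0, "x": 0, "y": 0, "z": 0, "ax": 0, "ay": 0, "az": 0}]'

```text
clock: 4.57
tcp_pos: [0.555, -0.0349, 0.0605]
orientation: [3.121, -0.357, 0.001]
contact_force: [0.2, 0.0, -0.9]
grip_width: 0.0427
gripper_force: 0.0
```

Run:
```python
from h import *
o=r.get_obs(); print({k:np.round(v,4).tolist() for k,v in o.items()})
g=grab("scene"); f=g["frame"][110:250,220:420,::-1]; w=grab("wrist")["frame"][...,::-1]
w=cv2.resize(w,(640,400)); 
cv2.imwrite("pics/c1.png",np.hstack([cv2.resize(f,(400,280),interpolation=cv2.INTER_CUBIC),cv2.resize(w[60:],(400,280))]))
```

```text
{'clock': 4.5667, 'joints': [0.1465, 0.5494, -0.2498, 1.9687, 0.2155, 0.6483, -2.039], 'qvel': [0.0005, 0.0031, -0.001, -0.0003, -0.0002, -0.0006, 0.0006], 'tau': [0.0027, -54.1576, -2.3359, -18.6057, 0.0084, -0.0016, 0.0003], 'tcp_pos': [0.555, -0.0349, 0.0605], 'orientation': [3.1212, -0.357, 0.0006], 'contact_force': [0.1643, 0.0239, -0.874], 'moment': [0.0209, 0.0215, -0.0651], 'gripper_force': 0.0, 'grip_width': 0.0427}
```

View pics/c1.png

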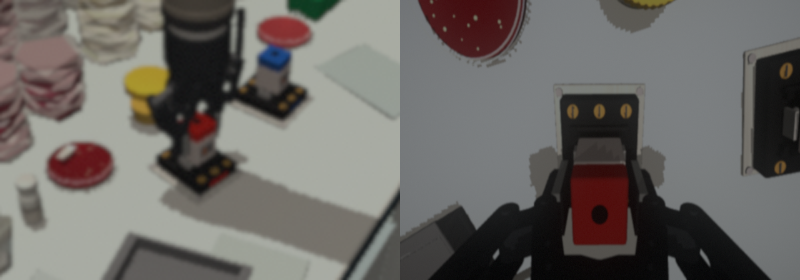

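The fingers straddle the relay symmetrically (red cap at about (600,205) in the wrist half). Closing.

Emit:
arm_command --rows '[{"fingers": -1, "x": 0, "y": 0, "z": 0, "ax": 0, "ay": 0, "az": 0}, {"fingers": -1, "x": 0, "y": 0, "z": 0, "ax": 0, "ay": 0, "az": 0}, {"fingers": -1, "x": 0, "y": 0, "z": 0, "ax": 0, "ay": 0, "az": 0}, {"fingers": -1, "x": 0, "y": 0, "z": 0, "ax": 0, "ay": 0, "az": 0}, {"fingers": -1, "x": 0, "y": 0, "z": 0, "ax": 0, "ay": 0, "az": 0}]' --grip_force 60

```text
clock: 5.08
tcp_pos: [0.5551, -0.0349, 0.0605]
orientation: [-3.121, 0.357, -0.001]
contact_force: [0.1, 0.4, 2.7]
grip_width: 0.0332
gripper_force: 59.7
```

Emit:
arm_command --rows '[{"fingers": -1, "x": 0, "y": -0.00071, "z": -0.00029, "ax": -1, "ay": 0, "az": 0}, {"fingers": -1, "x": 0, "y": -0.00071, "z": -0.00029, "ax": -1, "ay": 0, "az": 0}, {"fingers": -1, "x": 0, "y": -0.00071, "z": -0.00029, "ax": -1, "ay": 0, "az": 0}, {"fingers": -1, "x": 0, "y": -0.00071, "z": -0.00029, "ax": -1, "ay": 0, "az": 0}, {"fingers": -1, "x": 0, "y": -0.00071, "z": -0.00029, "ax": -1, "ay": 0, "az": 0}, {"fingers": -1, "x": 0, "y": 0, "z": 0, "ax": 0, "ay": 0, "az": 0}]'

```text
clock: 5.58
tcp_pos: [0.5559, -0.0311, 0.0616]
orientation: [3.033, -0.345, -0.015]
contact_force: [1.2, -1.6, -0.1]
grip_width: 0.0335
gripper_force: 60.2
```

Emit:
arm_command --rows '[{"fingers": -1, "x": 0, "y": -0.00071, "z": -0.00029, "ax": -1, "ay": 0, "az": 0}, {"fingers": -1, "x": 0, "y": -0.00071, "z": -0.00029, "ax": -1, "ay": 0, "az": 0}, {"fingers": -1, "x": 0, "y": -0.00071, "z": -0.00029, "ax": -1, "ay": 0, "az": 0}, {"fingers": -1, "x": 0, "y": -0.00071, "z": -0.00029, "ax": -1, "ay": 0, "az": 0}, {"fingers": -1, "x": 0, "y": -0.00071, "z": -0.00029, "ax": -1, "ay": 0, "az": 0}, {"fingers": -1, "x": 0, "y": -0.0005, "z": -0.0002, "ax": -0.7, "ay": 0, "az": 0}, {"fingers": -1, "x": 0, "y": 0, "z": 0, "ax": 0, "ay": 0, "az": 0}, {"fingers": -1, "x": 0, "y": 0, "z": 0, "ax": 0, "ay": 0, "az": 0}]'

```text
clock: 6.25
tcp_pos: [0.5563, -0.0274, 0.0628]
orientation: [2.936, -0.336, -0.032]
contact_force: [1.0, -1.1, -0.1]
grip_width: 0.0332
gripper_force: 61.1
```

Run:
```python
from h import *
o=r.get_obs(); print({k:np.round(o[k],4).tolist() for k in("tcp_pos","orientation","contact_force","moment","grip_width")})
g=grab("wrist"); P=pts(g); hsv=cv2.cvtColor(g["frame"],cv2.COLOR_RGB2HSV)
red=((hsv[...,0]<8)|(hsv[...,0]>172))&(hsv[...,1]>120)&(P[...,2]>.06)&(P[...,2]<.12)&(np.hypot(P[...,0]-.555,P[...,1]+.03)<.06)
q=P[red]; n=np.linalg.svd(q-q.mean(0),full_matrices=False)[2][2]; n*=np.sign(n[2])
print(q.mean(0),n,"tilt to base y",np.degrees(np.arcsin(n@[.22,.975,0])))
f=grab("scene")["frame"][110:250,220:420,::-1]; w=g["frame"][60:,:,::-1]
cv2.imwrite("pics/c2.png",np.hstack([cv2.resize(f,(400,280),interpolation=cv2.INTER_CUBIC),cv2.resize(w,(400,280))]))
```

```text
{'tcp_pos': [0.5563, -0.0274, 0.0628], 'orientation': [2.9361, -0.3356, -0.0324], 'contact_force': [0.9941, -1.1155, -0.1312], 'moment': [-0.1179, -0.0962, 0.0284], 'grip_width': 0.0332}
[ 0.56174974 -0.02526456  0.08129229] [0.16248663 0.13027148 0.97807333] tilt to base y 9.367234560321476
```

View pics/c2.png

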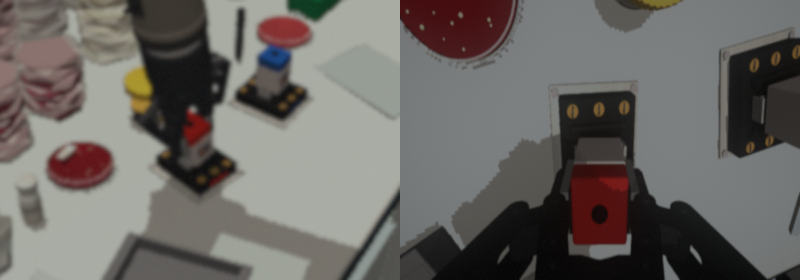

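The relay tilts with the gripper about 10.7° to the left, with no slip visible and low forces. Now back upright.

Emit:
arm_command --rows '[{"fingers": -1, "x": 0, "y": 0.00105, "z": 0.00046, "ax": 1.5, "ay": 0, "az": 0}, {"fingers": -1, "x": 0, "y": 0.00105, "z": 0.00046, "ax": 1.5, "ay": 0, "az": 0}, {"fingers": -1, "x": 0, "y": 0.00105, "z": 0.00046, "ax": 1.5, "ay": 0, "az": 0}, {"fingers": -1, "x": 0, "y": 0.00105, "z": 0.00046, "ax": 1.5, "ay": 0, "az": 0}, {"fingers": -1, "x": 0, "y": 0.00105, "z": 0.00046, "ax": 1.5, "ay": 0, "az": 0}, {"fingers": -1, "x": 0, "y": 0.00105, "z": 0.00046, "ax": 1.5, "ay": 0, "az": 0}, {"fingers": -1, "x": 0, "y": 0.0012, "z": 0.0005, "ax": 1.7, "ay": 0, "az": 0}, {"fingers": -1, "x": 0, "y": 0, "z": 0, "ax": 0, "ay": 0, "az": 0}, {"fingers": -1, "x": 0, "y": 0, "z": 0, "ax": 0, "ay": 0, "az": 0}]'

```text
clock: 7.1
tcp_pos: [0.5547, -0.0356, 0.0605]
orientation: [3.12, -0.359, -0.0]
contact_force: [-1.4, -1.6, 2.3]
grip_width: 0.0338
gripper_force: 61.5
```

Emit:
arm_command --rows '[{"fingers": -1, "x": 0, "y": 0.00071, "z": -0.00029, "ax": 1, "ay": 0, "az": 0}, {"fingers": -1, "x": 0, "y": 0.00071, "z": -0.00029, "ax": 1, "ay": 0, "az": 0}, {"fingers": -1, "x": 0, "y": 0.00071, "z": -0.00029, "ax": 1, "ay": 0, "az": 0}, {"fingers": -1, "x": 0, "y": 0.00071, "z": -0.00029, "ax": 1, "ay": 0, "az": 0}, {"fingers": -1, "x": 0, "y": 0.00071, "z": -0.00029, "ax": 1, "ay": 0, "az": 0}, {"fingers": -1, "x": 0, "y": 0, "z": 0, "ax": 0, "ay": 0, "az": 0}]'

```text
clock: 7.6
tcp_pos: [0.554, -0.039, 0.0616]
orientation: [-3.033, 0.349, -0.015]
contact_force: [0.7, 0.7, -0.1]
grip_width: 0.0334
gripper_force: 61.4
```

Emit:
arm_command --rows '[{"fingers": -1, "x": 0, "y": 0.00071, "z": -0.00029, "ax": 1, "ay": 0, "az": 0}, {"fingers": -1, "x": 0, "y": 0.00071, "z": -0.00029, "ax": 1, "ay": 0, "az": 0}, {"fingers": -1, "x": 0, "y": 0.00071, "z": -0.00029, "ax": 1, "ay": 0, "az": 0}, {"fingers": -1, "x": 0, "y": 0.00071, "z": -0.00029, "ax": 1, "ay": 0, "az": 0}, {"fingers": -1, "x": 0, "y": 0.00071, "z": -0.00029, "ax": 1, "ay": 0, "az": 0}, {"fingers": -1, "x": 0, "y": 0.0006, "z": -0.00024, "ax": 0.8, "ay": 0, "az": 0}, {"fingers": -1, "x": 0, "y": 0, "z": 0, "ax": 0, "ay": 0, "az": 0}, {"fingers": -1, "x": 0, "y": 0, "z": 0, "ax": 0, "ay": 0, "az": 0}]'

```text
clock: 8.27
tcp_pos: [0.553, -0.0426, 0.0628]
orientation: [-2.934, 0.336, -0.031]
contact_force: [0.3, 1.7, -1.5]
grip_width: 0.0333
gripper_force: 61.4
```

Emit:
arm_command --rows '[{"fingers": -1, "x": 0, "y": -0.00105, "z": 0.00046, "ax": -1.5, "ay": 0, "az": 0}, {"fingers": -1, "x": 0, "y": -0.00105, "z": 0.00046, "ax": -1.5, "ay": 0, "az": 0}, {"fingers": -1, "x": 0, "y": -0.00105, "z": 0.00046, "ax": -1.5, "ay": 0, "az": 0}, {"fingers": -1, "x": 0, "y": -0.00105, "z": 0.00046, "ax": -1.5, "ay": 0, "az": 0}, {"fingers": -1, "x": 0, "y": -0.00105, "z": 0.00046, "ax": -1.5, "ay": 0, "az": 0}, {"fingers": -1, "x": 0, "y": -0.00105, "z": 0.00046, "ax": -1.5, "ay": 0, "az": 0}, {"fingers": -1, "x": 0, "y": -0.0013, "z": 0.0005, "ax": -1.8, "ay": 0, "az": 0}, {"fingers": -1, "x": 0, "y": 0, "z": 0, "ax": 0, "ay": 0, "az": 0}, {"fingers": -1, "x": 0, "y": 0, "z": 0, "ax": 0, "ay": 0, "az": 0}]'

```text
clock: 9.02
tcp_pos: [0.5552, -0.0344, 0.0605]
orientation: [-3.121, 0.355, -0.001]
contact_force: [0.1, 0.3, 0.3]
grip_width: 0.0335
gripper_force: 61.9
```

Emit:
arm_command --rows '[{"fingers": -1, "x": 0, "y": 0, "z": -0.001, "ax": 0, "ay": 0, "az": 0}, {"fingers": -1, "x": 0, "y": 0, "z": -0.001, "ax": 0, "ay": 0, "az": 0}, {"fingers": -1, "x": 0, "y": 0, "z": -0.001, "ax": 0, "ay": 0, "az": 0}, {"fingers": -1, "x": 0, "y": 0, "z": -0.001, "ax": 0, "ay": 0, "az": 0}, {"fingers": -1, "x": 0, "y": 0, "z": 0, "ax": 0, "ay": 0, "az": 0}]'

```text
clock: 9.43
tcp_pos: [0.5546, -0.0351, 0.0641]
orientation: [-3.121, 0.358, 0.001]
contact_force: [1.5, 1.2, -4.3]
grip_width: 0.0336
gripper_force: 60.9
```

Emit:
arm_command --rows '[{"fingers": -1, "x": 0, "y": 0, "z": -0.002, "ax": 0, "ay": 0, "az": 0}, {"fingers": -1, "x": 0, "y": 0, "z": -0.002, "ax": 0, "ay": 0, "az": 0}, {"fingers": -1, "x": 0, "y": 0, "z": -0.003, "ax": 0, "ay": 0, "az": 0}, {"fingers": -1, "x": 0, "y": 0, "z": -0.005, "ax": 0, "ay": 0, "az": 0}, {"fingers": -1, "x": 0, "y": 0, "z": -0.01, "ax": 0, "ay": 0, "az": 0}, {"fingers": -1, "x": 0, "y": 0, "z": -0.015, "ax": 0, "ay": 0, "az": 0}, {"fingers": -1, "x": 0, "y": 0, "z": -0.02, "ax": 0, "ay": 0, "az": 0}, {"fingers": -1, "x": 0, "y": 0, "z": -0.02, "ax": 0, "ay": 0, "az": 0}, {"fingers": -1, "x": 0, "y": 0, "z": -0.01, "ax": 0, "ay": 0, "az": 0}, {"fingers": -1, "x": 0, "y": 0, "z": 0, "ax": 0, "ay": 0, "az": 0}]'

```text
clock: 10.27
tcp_pos: [0.5568, -0.0349, 0.1545]
orientation: [-3.121, 0.357, -0.009]
contact_force: [0.3, 0.3, -0.4]
grip_width: 0.0332
gripper_force: 62.1
```

Run:
```python
from h import *
o=r.get_obs(); print({k:np.round(o[k],4).tolist() for k in("tcp_pos","joints","orientation","contact_force","moment","grip_width")})
f=grab("scene")["frame"][110:250,220:420,::-1]; w=grab("wrist")["frame"][60:,:,::-1]
cv2.imwrite("pics/c3.png",np.hstack([cv2.resize(f,(400,280),interpolation=cv2.INTER_CUBIC),cv2.resize(w,(400,280))]))
```

```text
{'tcp_pos': [0.5568, -0.0349, 0.1545], 'joints': [0.1762, 0.4122, -0.2825, 1.9155, 0.1531, 0.8287, -1.9857], 'orientation': [-3.1208, 0.3572, -0.0088], 'contact_force': [0.3266, 0.2596, -0.3925], 'moment': [-0.004, -0.0007, 0.0315], 'grip_width': 0.0332}
```

View pics/c3.png

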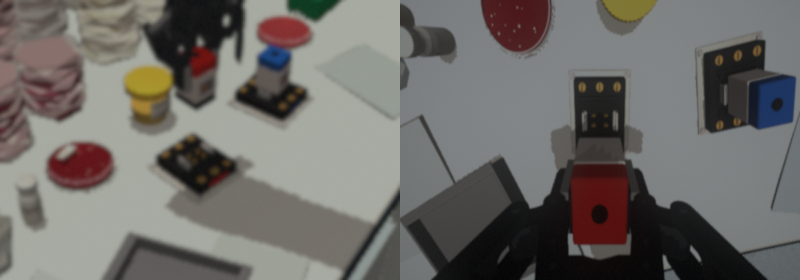

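The relay is free: the base is empty at (195,165) in the left half, and the relay hangs upright in the jaws. The blue relay is still seated. Moving to the tray.

Emit:
arm_command --rows '[{"fingers": -1, "x": -0.007, "y": -0.009, "z": 0, "ax": 0, "ay": 0, "az": 0}, {"fingers": -1, "x": -0.014, "y": -0.018, "z": 0, "ax": 0, "ay": 0, "az": 0}, {"fingers": -1, "x": -0.018, "y": -0.0225, "z": 0, "ax": 0, "ay": 0, "az": 0}, {"fingers": -1, "x": -0.018, "y": -0.0225, "z": 0, "ax": 0, "ay": 0, "az": 0}, {"fingers": -1, "x": -0.018, "y": -0.0225, "z": 0, "ax": 0, "ay": 0, "az": 0}, {"fingers": -1, "x": -0.018, "y": -0.0225, "z": 0, "ax": 0, "ay": 0, "az": 0}, {"fingers": -1, "x": -0.018, "y": -0.0225, "z": 0, "ax": 0, "ay": 0, "az": 0}, {"fingers": -1, "x": -0.014, "y": -0.018, "z": 0, "ax": 0, "ay": 0, "az": 0}, {"fingers": -1, "x": -0.01, "y": -0.013, "z": 0, "ax": 0, "ay": 0, "az": 0}, {"fingers": -1, "x": -0.006, "y": -0.009, "z": 0, "ax": 0, "ay": 0, "az": 0}]'

```text
clock: 11.2
tcp_pos: [0.4555, 0.1741, 0.1503]
orientation: [3.121, -0.351, -0.004]
contact_force: [-0.8, 0.6, -1.4]
grip_width: 0.0333
gripper_force: 62.1
```

Emit:
arm_command --rows '[{"fingers": -1, "x": 0, "y": 0, "z": 0, "ax": 0, "ay": 0, "az": -2}, {"fingers": -1, "x": 0, "y": 0, "z": 0, "ax": 0, "ay": 0, "az": -4}, {"fingers": -1, "x": 0, "y": 0, "z": 0, "ax": 0, "ay": 0, "az": -5}, {"fingers": -1, "x": 0, "y": 0, "z": 0, "ax": 0, "ay": 0, "az": -5}, {"fingers": -1, "x": 0, "y": 0, "z": 0, "ax": 0, "ay": 0, "az": -5}, {"fingers": -1, "x": 0, "y": 0, "z": 0, "ax": 0, "ay": 0, "az": -3}, {"fingers": -1, "x": 0, "y": 0, "z": 0, "ax": 0, "ay": 0, "az": -2}, {"fingers": -1, "x": 0, "y": 0, "z": 0, "ax": 0, "ay": 0, "az": 0}, {"fingers": -1, "x": 0, "y": 0, "z": 0, "ax": 0, "ay": 0, "az": 0}, {"fingers": -1, "x": 0, "y": 0, "z": 0, "ax": 0, "ay": 0, "az": 0}]'

```text
clock: 12.03
tcp_pos: [0.4578, 0.1716, 0.1509]
orientation: [3.122, 0.352, -0.001]
contact_force: [0.4, 0.0, -0.9]
grip_width: 0.033
gripper_force: 62.1
```

Run:
```python
from h import *
from scipy.spatial.transform import Rotation as R
o=r.get_obs(); print({k:np.round(o[k],4).tolist() for k in("clock","tcp_pos","joints","orientation","contact_force","grip_width")})
print(np.round(R.from_rotvec(o["orientation"]).as_matrix(),4))
g=grab("scene"); P=pts(g); q=P[(P[...,2]>.08)&(np.linalg.norm(P[...,:2]-o["tcp_pos"][:2],axis=-1)<.03)&(P[...,2]<.2)]
hsv=cv2.cvtColor(g["frame"],cv2.COLOR_RGB2HSV)
f=g["frame"][130:330,200:440,::-1]
cv2.imwrite("pics/c4.png",cv2.resize(f,None,fx=3,fy=3,interpolation=cv2.INTER_CUBIC))
```

```text
{'clock': 12.0333, 'tcp_pos': [0.4578, 0.1716, 0.1509], 'joints': [-0.0939, 0.3415, -0.4643, 2.0595, 0.2132, 0.7868, -2.0328], 'orientation': [3.1215, 0.3522, -0.0013], 'contact_force': [0.4019, 0.0295, -0.8667], 'grip_width': 0.033}
[[ 9.749e-01  2.228e-01 -8.000e-04]
 [ 2.228e-01 -9.749e-01 -3.000e-04]
 [-8.000e-04  1.000e-04 -1.000e+00]]
```

View pics/c4.png

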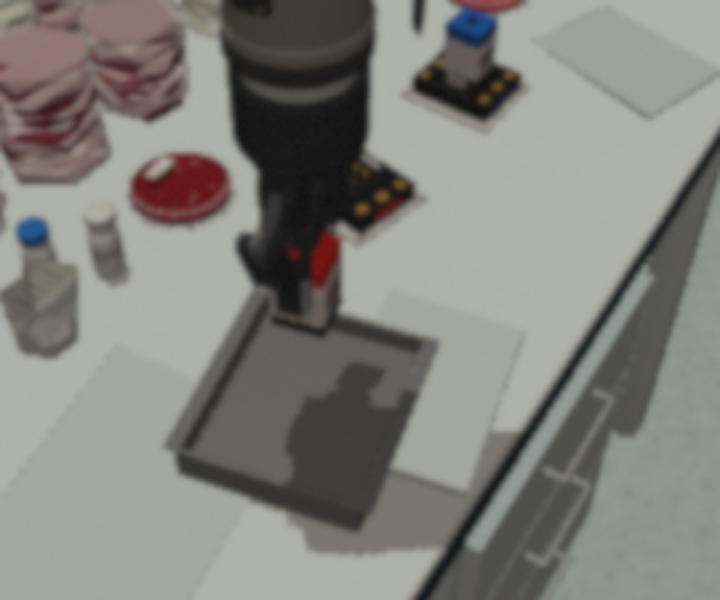

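The relay is upright over the tray (it appears shifted back only because of its height). Lowering it.

Emit:
arm_command --rows '[{"fingers": -1, "x": 0, "y": 0, "z": 0.008, "ax": 0, "ay": 0, "az": 0}, {"fingers": -1, "x": 0, "y": 0, "z": 0.016, "ax": 0, "ay": 0, "az": 0}, {"fingers": -1, "x": 0, "y": 0, "z": 0.02, "ax": 0, "ay": 0, "az": 0}, {"fingers": -1, "x": 0, "y": 0, "z": 0.02, "ax": 0, "ay": 0, "az": 0}, {"fingers": -1, "x": 0, "y": 0, "z": 0.014, "ax": 0, "ay": 0, "az": 0}, {"fingers": -1, "x": 0, "y": 0, "z": 0.008, "ax": 0, "ay": 0, "az": 0}, {"fingers": -1, "x": 0, "y": 0, "z": 0.004, "ax": 0, "ay": 0, "az": 0}, {"fingers": -1, "x": 0, "y": 0, "z": 0, "ax": 0, "ay": 0, "az": 0}, {"fingers": -1, "x": 0, "y": 0, "z": 0, "ax": 0, "ay": 0, "az": 0}, {"fingers": -1, "x": 0, "y": 0, "z": 0, "ax": 0, "ay": 0, "az": 0}]'

```text
clock: 12.92
tcp_pos: [0.4587, 0.1721, 0.0621]
orientation: [-3.121, -0.354, -0.002]
contact_force: [0.7, -0.3, -1.3]
grip_width: 0.0333
gripper_force: 62.1
```

Emit:
arm_command --rows '[{"fingers": -1, "x": 0, "y": 0, "z": 0.002, "ax": 0, "ay": 0, "az": 0}, {"fingers": -1, "x": 0, "y": 0, "z": 0.002, "ax": 0, "ay": 0, "az": 0}, {"fingers": -1, "x": 0, "y": 0, "z": 0.001, "ax": 0, "ay": 0, "az": 0}, {"fingers": -1, "x": 0, "y": 0, "z": 0.001, "ax": 0, "ay": 0, "az": 0}, {"fingers": -1, "x": 0, "y": 0, "z": 0.001, "ax": 0, "ay": 0, "az": 0}, {"fingers": -1, "x": 0, "y": 0, "z": 0, "ax": 0, "ay": 0, "az": 0}]'

```text
clock: 13.42
tcp_pos: [0.458, 0.1717, 0.0542]
orientation: [3.121, 0.354, -0.0]
contact_force: [0.6, 0.5, -0.8]
grip_width: 0.0334
gripper_force: 62.1
```

Emit:
arm_command --rows '[{"fingers": -1, "x": 0, "y": 0, "z": 0.0005, "ax": 0, "ay": 0, "az": 0}, {"fingers": -1, "x": 0, "y": 0, "z": 0.0005, "ax": 0, "ay": 0, "az": 0}, {"fingers": -1, "x": 0, "y": 0, "z": 0.0004, "ax": 0, "ay": 0, "az": 0}, {"fingers": -1, "x": 0, "y": 0, "z": 0, "ax": 0, "ay": 0, "az": 0}]'

```text
clock: 13.75
tcp_pos: [0.458, 0.1717, 0.0529]
orientation: [3.122, 0.354, -0.0]
contact_force: [-0.8, -0.3, -1.2]
grip_width: 0.0334
gripper_force: 62.1
```

Emit:
arm_command --rows '[{"fingers": -1, "x": 0, "y": 0, "z": 0.0004, "ax": 0, "ay": 0, "az": 0}, {"fingers": -1, "x": 0, "y": 0, "z": 0.0003, "ax": 0, "ay": 0, "az": 0}, {"fingers": -1, "x": 0, "y": 0, "z": 0, "ax": 0, "ay": 0, "az": 0}]'

```text
clock: 14.0
tcp_pos: [0.4581, 0.1718, 0.0525]
orientation: [3.121, 0.354, 0.0]
contact_force: [-1.0, -0.8, 3.0]
grip_width: 0.0337
gripper_force: 62.8
```

Emit:
arm_command --rows '[{"fingers": -1, "x": 0, "y": 0, "z": 0.0002, "ax": 0, "ay": 0, "az": 0}, {"fingers": -1, "x": 0, "y": 0, "z": 0, "ax": 0, "ay": 0, "az": 0}]' --grip_force 25

```text
clock: 14.17
tcp_pos: [0.4581, 0.1718, 0.0525]
orientation: [3.121, 0.354, 0.001]
contact_force: [-1.3, -0.3, 6.3]
grip_width: 0.0335
gripper_force: 63.1
```

Emit:
arm_command --rows '[{"fingers": -0.18, "x": 0, "y": 0, "z": 0, "ax": 0, "ay": 0, "az": 0}, {"fingers": -0.12, "x": 0, "y": 0, "z": 0, "ax": 0, "ay": 0, "az": 0}, {"fingers": -0.06, "x": 0, "y": 0, "z": 0, "ax": 0, "ay": 0, "az": 0}, {"fingers": 0, "x": 0, "y": 0, "z": 0, "ax": 0, "ay": 0, "az": 0}, {"fingers": 0.15, "x": 0, "y": 0, "z": 0, "ax": 0, "ay": 0, "az": 0}, {"fingers": 0.3, "x": 0, "y": 0, "z": 0, "ax": 0, "ay": 0, "az": 0}, {"fingers": 0.3, "x": 0, "y": 0, "z": 0, "ax": 0, "ay": 0, "az": 0}, {"fingers": 0.3, "x": 0, "y": 0, "z": 0, "ax": 0, "ay": 0, "az": 0}]'

```text
clock: 14.83
tcp_pos: [0.4581, 0.1718, 0.052]
orientation: [-3.122, -0.354, 0.0]
contact_force: [0.0, -0.9, 0.6]
grip_width: 0.0553
gripper_force: 0.0
```

Released. Retreating straight up.

Emit:
arm_command --rows '[{"fingers": 0.3, "x": 0, "y": 0, "z": -0.005, "ax": 0, "ay": 0, "az": 0}, {"fingers": 0.3, "x": 0, "y": 0, "z": -0.01, "ax": 0, "ay": 0, "az": 0}, {"fingers": 0.3, "x": 0, "y": 0, "z": -0.02, "ax": 0, "ay": 0, "az": 0}, {"fingers": 0.3, "x": 0, "y": 0, "z": -0.025, "ax": 0, "ay": 0, "az": 0}, {"fingers": 0.3, "x": 0, "y": 0, "z": -0.025, "ax": 0, "ay": 0, "az": 0}, {"fingers": 0.3, "x": 0, "y": 0, "z": -0.025, "ax": 0, "ay": 0, "az": 0}, {"fingers": 0.3, "x": 0, "y": 0, "z": -0.02, "ax": 0, "ay": 0, "az": 0}, {"fingers": 0.3, "x": 0, "y": 0, "z": -0.01, "ax": 0, "ay": 0, "az": 0}, {"fingers": 0.3, "x": 0, "y": 0, "z": 0, "ax": 0, "ay": 0, "az": 0}, {"fingers": 0.3, "x": 0, "y": 0, "z": 0, "ax": 0, "ay": 0, "az": 0}]'

```text
clock: 15.67
tcp_pos: [0.4581, 0.1716, 0.1922]
orientation: [3.121, 0.354, 0.001]
contact_force: [-0.7, -0.1, -0.8]
grip_width: 0.056
gripper_force: 0.0
```

Run:
```python
from h import *
o=r.get_obs(); print({k:np.round(o[k],4).tolist() for k in("clock","tcp_pos","qvel","contact_force")})
g=grab("scene"); P=pts(g)
q=P[(np.hypot(P[...,0]-.458,P[...,1]-.172)<.04)&(P[...,2]>.065)&(P[...,2]<.08)]; print(len(q),q.mean(0) if len(q) else 0)
f=g["frame"][130:310,220:400,::-1]; w=grab("wrist")["frame"][...,::-1]
cv2.imwrite("pics/c5.png",np.hstack([cv2.resize(f,(400,400),interpolation=cv2.INTER_CUBIC),cv2.resize(w,(400,400))]))
```

```text
{'clock': 15.6667, 'tcp_pos': [0.4581, 0.1716, 0.1922], 'qvel': [-0.0058, 0.0285, 0.0073, 0.0244, 0.0039, -0.0052, -0.0022], 'contact_force': [-0.6815, -0.0784, -0.7921]}
280 [0.45761847 0.17257592 0.07124727]
```

View pics/c5.png

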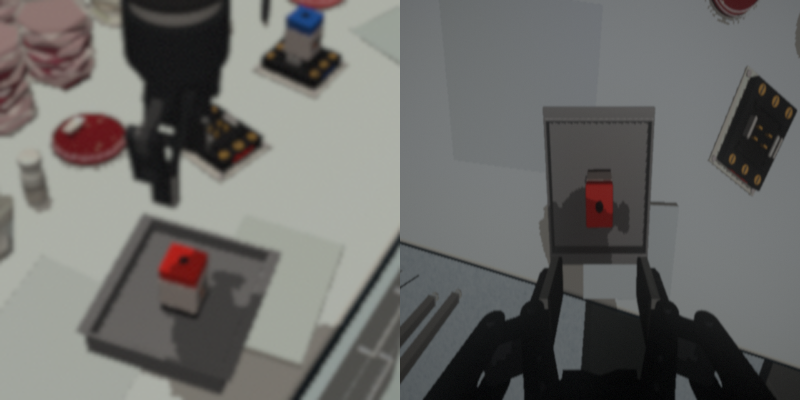

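The red relay stands upright in the middle of the tray (at (183,275) in the left half), the blue relay is seated, and the gripper is clear.

```bash
python3 -c "
from bench import r
print(r.hand_in())"
```

```text
the job is handed in; nothing more can be done
None
```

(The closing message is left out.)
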